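# Issue one cheese marker disc

## Task

Press the dispenser's plunger all the way down once and let it come back up, so that a single marker disc comes out onto the ledge. Then, with the fingertips, push that disc along the ledge to the end nearer the small cheese wheel, right up against the end stop, and leave it lying there flat. Do not pick up any disc, issue a second one, or disturb the other things on the bench.

Things in the scene. Friction and masses are not known exactly. Their poses are not given: they have to be found in the camera images.
- dispenser: Metal disc dispenser fixed to the bench. Origin on the bench under the middle of its mouth face; +x points out of the mouth over the ledge, y runs along the ledge, z up. Behind the mouth is the open-topped magazine of four stacked discs: x = -60 to 0 mm, y = +-30, top 57 mm above the bench; behind it the grey housing: x = -152 to -60 mm, y = +-40, top at 75 mm.
- ledge (a point): Middle of the ledge's top, 10 mm above the bench, at dispenser x = 40 mm, y = 0. The ledge spans dispenser x = 0 to 80 mm, y = +-130 mm, edged 4 mm thick: outer lip 6 mm high, inner face at x = 76 mm; inner lip 6 mm high, face at x = 0 like the mouth; two end stops 16 mm high, inner faces at y = +-126 mm.
- plunger (a joint): Travel (m) of the spring-returned plunger, pressed straight down: 0 up, 0.024 fully down on a firm stop. Takes 5 N at first, about 8 N fully down, more if fast. It slides the bottom disc out of the mouth at 3 times its own speed; pressed at 30 mm/s, it leaves the disc's centre some 40 mm before the mouth. Let up, it returns and the stack drops 10 mm; each full press issues a disc.
- plunger_top (a point): Centre of the top of the plunger's round black knob, at dispenser x = -105 mm, y = 0. Knob 38 mm across and 12 mm thick; 116 mm above the bench when up, 92 mm when fully down. Moves with it.
- disc0_center (a point): Centre of the bottom disc, the one that comes out first: cream plastic disc 50 mm across, 10 mm thick, about 15 g, flat side down. It starts in the magazine 30 mm behind the mouth face; on the ledge its centre is 15 mm above the bench, and against an end stop its centre is at dispenser y = +-101 mm.
- disc1_center (a point): Centre of the second disc from the bottom, like the first; it stays in the magazine.
- disc2_center (a point): Centre of the third disc; it stays in the magazine.
- disc3_center (a point): Centre of the top disc; it stays in the magazine.
- wheel_center (a point): Centre (28 mm up) of the small ochre cheese wheel, a low drum 120 mm across and 56 mm high, 0.6 kg, loose; it stands beyond one end of the ledge (at dispenser y about +215 or -215 mm) and so tells which end is wanted. Leave it alone.
- mould: White open cheese mould, a round cup 84 mm across the rim and 80 mm high, loose; origin at the centre of its underside. Stands beyond the other end of the ledge. Leave it alone.
- jar: Amber glass jar with a steel lid, 56 mm across, 80 mm high, loose; origin at the centre of its underside. Leave it alone.
- brush: Flat brush with wooden handle and grey head, 180 mm long, lying, loose; origin at the middle of its underside. Leave it alone.
Not all that is in view belongs to the job. Of the things that look like the part that bears wheel_center, the middle-sized one is meant.

How it is judged:
By the outcome, as a careful person would: the job done as asked, in the order asked, and still so for the second after the job is handed in, with the robot touching nothing.
It also fails if it takes over 48 s, if anything falls off the work surface, if the arm or the gripper's body presses on something with over 40 N, if the wrist force passes 120 N, or if a joint passes its speed limit or range.

## Robot

A 6-joint arm with a two-finger parallel gripper is mounted at the origin on the work surface. World frame = base frame: x ahead of the robot, y to its left, z up, the work surface at z = 0. Lengths are in m, angles in rad, forces in N, time in s.
With the tool pointing down it reaches from about 0.3 to 0.95 m from the base axis. Payload 3.1 kg.
Tool frame: the origin (TCP) lies at the very end of the fingers, on their centre line; the grasp point (between the pads) lies bot.hold_point_z behind it (bot.hold_point_z is the distance from the TCP to the grasp point, in m); z points along the fingers, y is the direction in which the jaws open and shut (so a half turn about z gives the same grasp; the last joint's range is limited). The gripper opens to 85 mm and grips with 20 to 120 N. Pads are 22 mm wide; open, the fingers measure 114 mm over their backs; the gripper's body (76 mm by 85 mm) begins 54 mm behind the grasp point. The pads swing forward as they close: fully open they stand 13 mm farther back than shut.
Start: joints at [1.279, 0.308, 1.634, -0, 1.2, -0.07], TCP at [0.138, 0.61, 0.231] pointing down, gripper open.
Joint ranges: [-3.06, 3.06], [-0.79, 1.96], [0.05, 2.63], [-1.19, 4.34], [0.05, 2.64], [-2.94, 2.94]. Speed limits (rad/s): [2.79, 2.79, 3.14, 3.14, 3.14, 3.14].

## Interface

Orientations are given as a unit quaternion [x, y, z, w].
In Python, from workcell import readout, grab_frame, ticket, silhouettes, place_of, bot gives the robot as it stands.
- The arm moves only by the tool jog_arm, never from a script. Its argument "commands" is a list that holds one entry, the list of rows, each a list of 7 numbers: the shift along the tool's x, y, z in cm, then the turn, a rotation vector about the tool's x, y, z in rad, then the opening in per cent of the stroke, from 0 (shut) to 100 (fully open). In form: [[[dx, dy, dz, ax, ay, az, jaw], ...]]. A call has 1 to 12 rows; each row shifts and turns the commanded pose from where the row before left it, along the tool's axes as they then stand; what a row does not reach is not made up. A row lasts 1/10 s, in which the tool goes at most 50 mm and 8.59 degrees, less where a joint would pass 70% of its speed; a pose out of reach is approached as far as the arm can. A call with a gripper value outside its range is refused whole. The fingers move at their own pace and stop on an object; the grip force is fixed at half the most. Time passes only in rows, so rows that do not move let the fingers close. It gives the time, the measured TCP pose, the force and the opening at its end, in the units of the state.
- readout.observe(): the state, without advancing time (a new reading comes with each control period).
- grab_frame(name): name is "scene" or "top" or "wrist"; returns a dict with "frame" (384x512x3 uint8, red, green, blue), "mtx" (3x3 intrinsics, pixels), "k1" (the pictures are not rectified: a ray, as slopes to the right and down, at radius r is drawn at 1 + k1 r^2 times it, then the intrinsics apply), "R" (3x3) and "t" (3): a world point X has camera coordinates R X + t. Camera axes: x right, y down, z forward; pixel columns grow to the right and rows downward; lengths in m; the calibration is good to about 2 mm. A picture is of the moment at which its call begins. There is no depth.
- ticket.hand_in(): hands the job in, once; it reports no verdict.
Trained networks look in the newest picture that a camera, given by its name, has taken for a name from the list of things; names that differ only in an ending like _2 or _b are one class to them, and where a whole thing is asked for, a point or a joint stands for the part that bears it (a point fixed in the world has none). Each returns a list of dicts, best first, with "confidence" (0 to 1); they miss things now and then, are a little off and sometimes report something else, mostly with a low value. They report only what shows in the picture. A call takes as long as a camera call. They do not tell look-alikes from the thing itself.
- silhouettes(target, camera): "pixels" (384x512 bool, what is visible of it) and "position" ([column, row] as shares, 0 to 1, of the picture: columns of its width, rows of its height, amid what is visible of it).
- place_of(target, camera): "position" ([column, row] as shares, 0 to 1, of the picture: columns of its width, rows of its height: a listed point, or the origin of a listed thing).
The state is a dict: "time": time; "joint_positions": joint angles; "qvel": joint speeds; "joint_torque": joint torques, N m; "tcp_pos": TCP position; "tcp_rot": TCP orientation; "contact_force": force on the tool from outside, world axes, zero at the start; "ft_torque": the same for the moment, N m; "width": opening from 0.0 (shut) to 1.0 (fully open).
Only numpy, scipy, OpenCV 4.12 (cv2) and the standard library are available. Lean on these libraries where they do the work, as an engineer would, in place of code of your own. Each camera call takes 0.05 s, during which the arm holds its last target.

## Working session

There is one attempt and no reset: what is moved stays moved. The work goes in short steps, Python scripts to look and compute and a tool call to move; the robot and the scene stay as the last step left them, time stands still between calls to the robot, and variables do not carry over. Pictures are saved under pics/ and viewed, and the job is handed in when it is done.

Besides the shell and the picture viewer there is one more tool, called after "Request:" by a JSON object that holds its "fn" and its "kwargs". jog_arm: Moves the arm, as the interface text tells. Its arguments: {"type":"object","properties":{"commands":{"type":"array"}},"required":["commands"]}

```bash
mkdir -p pics; ls
python3 - <<'E'
from workcell import readout, grab_frame, bot
import cv2
s=readout.observe(); print({k:s[k] for k in ['time','tcp_pos','tcp_rot','width','contact_force']}); print(bot.hold_point_z)
for c in ['scene','top','wrist']:
    f=grab_frame(c); cv2.imwrite(f'pics/{c}0.png',f['frame'][:,:,::-1]); print(c,f['mtx'].tolist(),f['k1'],(-f['R'].T@f['t']).round(3), f['R'].round(3).tolist())
E
```

```text
pics
{'time': 0.0, 'tcp_pos': array([0.13727009, 0.60889821, 0.2300333 ]), 'tcp_rot': array([ 1.10669938e-01,  9.93856548e-01, -1.13166997e-03, -2.13373614e-04]), 'width': 0.9981260028725614, 'contact_force': array([-0.22496486,  0.66080759,  0.05211176])}
0.0187
scene [[356.6785472312134, 0.0, 250.87850465116279], [0.0, 356.6785472312134, 189.97152258750188], [0.0, 0.0, 1.0]] -0.036461158868638543 [ 1.151 -0.406  0.689] [[0.496, 0.868, -0.016], [0.518, -0.311, -0.797], [-0.697, 0.387, -0.604]]
top [[372.68437847900964, 0.0, 257.8383482582091], [0.0, 372.68437847900964, 194.21463960084697], [0.0, 0.0, 1.0]] 0.03305011925427934 [ 0.329 -0.05   0.921] [[-0.06, -0.998, -0.003], [-0.977, 0.06, -0.206], [0.206, -0.01, -0.979]]
wrist [[289.0098469433933, 0.0, 249.34010935194942], [0.0, 289.0098469433933, 191.7657057579943], [0.0, 0.0, 1.0]] -0.05570970993260332 [0.07  0.625 0.372] [[0.219, 0.976, -0.002], [0.938, -0.21, 0.275], [0.268, -0.062, -0.961]]
```

View pics/scene0.png

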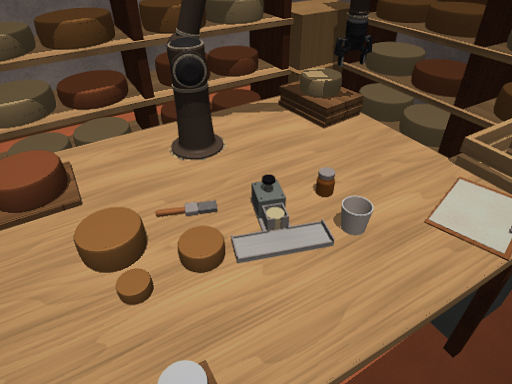

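View pics/top0.png

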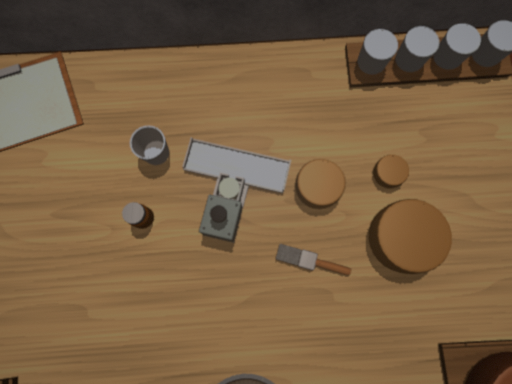

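View pics/wrist0.png

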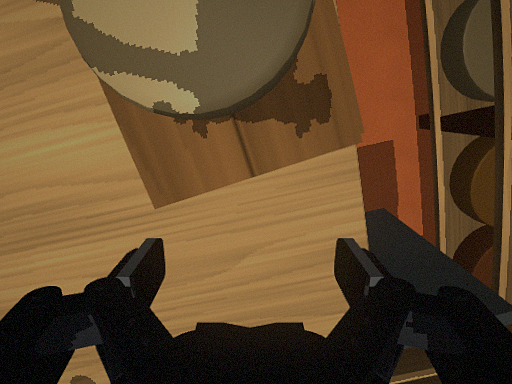

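The top view shows the ledge at about (237,165) and the knob at (219,214). The wheel look-alikes are small at (391,170), middle at (320,183) and large at (410,237). By the description I choose (320,183), just past the ledge's right-hand end in this view.

```bash
cat > h.py <<'E'
from workcell import readout, grab_frame, ticket, silhouettes, place_of, bot
import numpy as np, cv2
from scipy.optimize import least_squares
from scipy.spatial.transform import Rotation as Rn
def proj(f,X):
    c=np.atleast_2d(X)@f['R'].T+f['t']; s=c[:,:2]/c[:,2:]; r2=(s**2).sum(1,keepdims=True)
    s=s*(1+f['k1']*r2); m=f['mtx']; return np.c_[s[:,0]*m[0,0]+m[0,2], s[:,1]*m[1,1]+m[1,2]]
def onz(f,uv,z):
    g=lambda p: proj(f,[p[0],p[1],z])[0]-uv
    return least_squares(g,[0.5,0.0]).x
def disp(p,X):
    X=np.atleast_2d(np.array(X,float)); c,s=np.cos(p[2]),np.sin(p[2])
    return np.c_[p[0]+c*X[:,0]-s*X[:,1], p[1]+s*X[:,0]+c*X[:,1], X[:,2]]
E
python3 - <<'E'
from h import *
for c in ['top','scene']:
    f=grab_frame(c)
    for n,z in [('dispenser',0),('ledge',.01),('plunger_top',.116),('disc3_center',.045),('disc0_center',.015),('wheel_center',.028),('mould',0),('jar',0),('brush',0)]:
        for d in place_of(n,c)[:4]:
            uv=np.array(d['position'])*[512,384]
            print(c,n,round(d['confidence'],2),uv.round(1),onz(f,uv,z).round(4))
    # sharp crop
    x0,y0,x1,y1={'top':(170,120,350,270),'scene':(170,160,350,270)}[c]
    cv2.imwrite(f'pics/crop_{c}.png',cv2.resize(f['frame'][y0:y1,x0:x1,::-1],None,fx=4,fy=4,interpolation=cv2.INTER_CUBIC))
    np.savez(f'{c}.npz',**f)
E
```

```text
top dispenser 0.63 [231.8 179.4] [0.5653 0.0051]
top ledge 0.66 [236.  162.9] [ 0.6053 -0.0082]
top plunger_top 0.72 [217.2 213. ] [0.462  0.0334]
top disc3_center 0.8 [229.  189.1] [0.5302 0.0101]
top disc0_center 0.19 [159.4 152.5] [0.643  0.1843]
top wheel_center 0.72 [317.9 184.3] [ 0.5328 -0.2075]
top wheel_center 0.72 [390.4 168.9] [ 0.5608 -0.3894]
top mould 0.72 [159.1 151.6] [0.6506 0.189 ]
top jar 0.79 [141.6 218.2] [0.4796 0.2332]
top jar 0.3 [239.7 162.9] [ 0.6078 -0.0173]
top brush 0.7 [311.  262.1] [ 0.3468 -0.1775]
scene dispenser 0.75 [278.6 233.4] [0.5672 0.0028]
scene ledge 0.78 [285.7 242.4] [ 0.6136 -0.0056]
scene plunger_top 0.58 [267.4 179.7] [0.4726 0.0238]
scene disc3_center 0.7 [272.2 212.1] [0.526  0.0071]
scene disc0_center 0.57 [185.  211.5] [ 0.3647 -0.1905]
scene disc0_center 0.47 [275.4 224.5] [0.5459 0.0057]
scene wheel_center 0.92 [199.3 250.6] [ 0.541  -0.2193]
scene wheel_center 0.81 [112.8 239.8] [ 0.3898 -0.4014]
scene mould 0.65 [353.2 225.7] [0.6489 0.2001]
scene jar 0.89 [322.5 194.4] [0.4915 0.2171]
scene brush 0.73 [186.9 210.4] [ 0.3453 -0.1789]
```

View pics/crop_top.png

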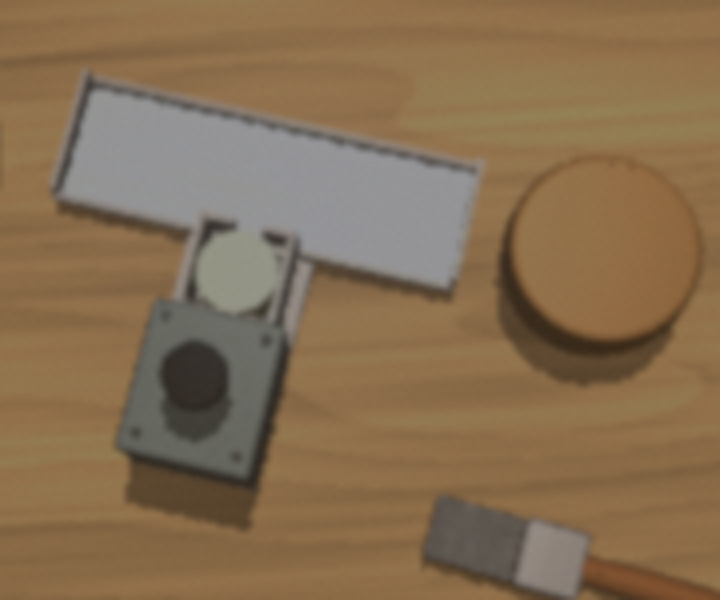

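View pics/crop_scene.png

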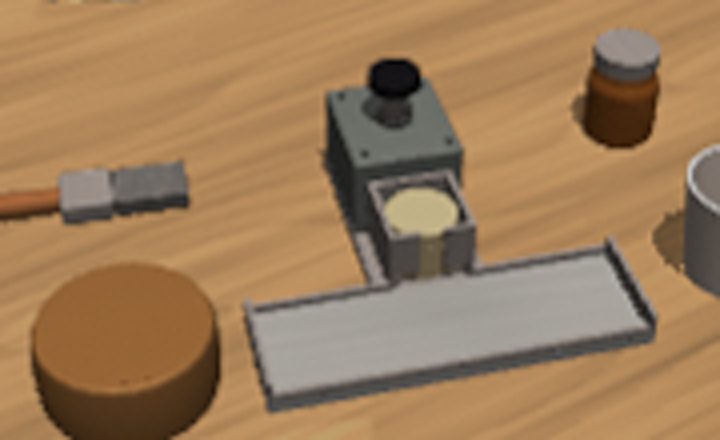

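```bash
cat > fit.py <<'E'
from h import *
T=dict(np.load('top.npz'));S=dict(np.load('scene.npz'))
tp=[((160,298),(-.060,.040,.075)),((290,328),(-.060,-.040,.075)),((250,483),(-.152,-.040,.075)),((118,448),(-.152,.040,.075)),((194,374),(-.105,0,.116))]
sp=[((327,92),(-.152,-.04,.075)),((462,155),(-.06,.04,.075)),((394,74),(-.105,0,.116)),((270,408),(.08,-.13,0)),((655,335),(.08,.13,0))]
ut=np.array([((a[0]+.5)/4-.5+170,(a[1]+.5)/4-.5+120) for a,_ in tp]); us=np.array([((a[0]+.5)/4-.5+170,(a[1]+.5)/4-.5+160) for a,_ in sp])
Xt=np.array([b for _,b in tp]);Xs=np.array([b for _,b in sp])
def res(p,w=(1,1)): return np.r_[w[0]*(proj(T,disp(p,Xt))-ut).ravel(),w[1]*(proj(S,disp(p,Xs))-us).ravel()]
for w in [(1,1),(1,0),(0,1)]:
    r=least_squares(res,[.56,.004,-.3],args=(w,),loss='soft_l1'); print(w,r.x.round(4),np.abs(r.fun).max().round(2))
p=least_squares(res,[.56,.004,-.3],loss='soft_l1').x; print(res(p).reshape(-1,2).round(1).tolist()); np.save('p.npy',p)
for F,c,o in [(T,'top',(170,120)),(S,'scene',(170,160))]:
    im=cv2.imread(f'pics/crop_{c}.png')
    def poly(P):
        q=proj(F,disp(p,P)); q=((q-o+.5)*4-.5).round().astype(int); cv2.polylines(im,[q.reshape(-1,1,2)],True,(0,0,255),1)
    for x0,x1,y,z in [(-.152,-.06,.04,.075),(-.06,0,.03,.057),(0,.076,.126,.01),(-.004,.08,.13,.016)]:
        poly([(x0,-y,z),(x1,-y,z),(x1,y,z),(x0,y,z)])
    a=np.linspace(0,6.28,30); poly(np.c_[-.105+.019*np.cos(a),.019*np.sin(a),a*0+.116]); poly(np.c_[-.03+.025*np.cos(a),.025*np.sin(a),a*0+.05])
    cv2.imwrite(f'pics/fit_{c}.png',im)
print('plunger',disp(p,[-.105,0,.116]),'ledge',disp(p,[.04,0,.01]))
E
python3 fit.py
```

```text
(1, 1) [ 0.5622  0.0013 -0.2847] 2.46
(1, 0) [ 0.5611 -0.0015 -0.3043] 0.88
(0, 1) [ 0.5639  0.0018 -0.2895] 2.17
[[-1.3, -0.7], [-0.3, -0.7], [0.3, -0.4], [-1.0, 0.5], [0.3, 0.1], [-1.5, -1.1], [0.3, -2.5], [-0.7, -1.1], [-0.2, 1.2], [-0.6, 0.9]]
plunger [[0.46143005 0.03081007 0.116     ]] ledge [[ 0.6005946  -0.00991128  0.01      ]]
```

```bash
python3 -c "
import cv2,numpy as np
a=cv2.imread('pics/fit_top.png');b=cv2.imread('pics/fit_scene.png')
c=cv2.hconcat([cv2.resize(a,(400,333)),cv2.resize(b[:333*1],(400,333))]) if 0 else a[50:520,40:520]
cv2.imwrite('pics/fita.png',cv2.resize(c,None,fx=1.2,fy=1.2));cv2.imwrite('pics/fitb.png',b)"
```

```text
(no output)
```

View pics/fita.png

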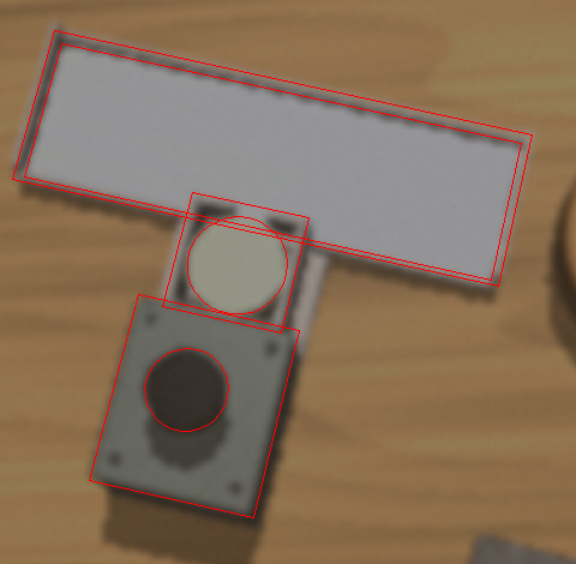

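View pics/fitb.png

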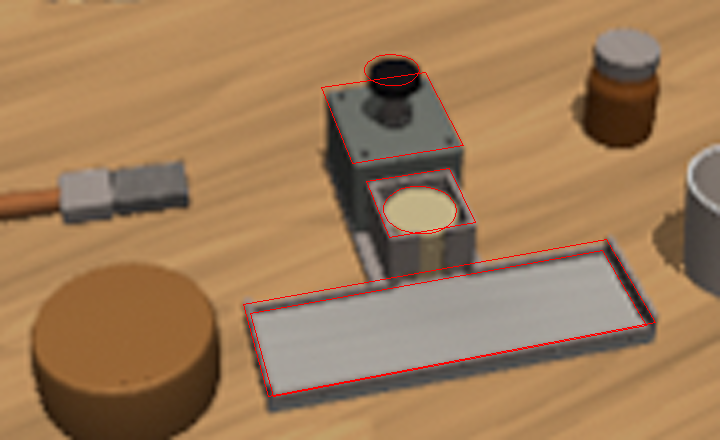

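The middle-sized wheel is beyond the dispenser's -y end at about (0.54,-0.21), and the crop shows it clearly. The dispenser fit is consistent to about 3 mm. Next I plan the approach with the tool x axis along dispenser +y, so that the two slightly open fingers cradle the disc later.

```bash
cat > plan.py <<'E'
from h import *
import sys,json
def plan(target,yaw,n,jaw):
    s=readout.observe(); pos=np.array(s['tcp_pos']); R=Rn.from_quat(s['tcp_rot']).as_matrix()
    x=R[:,0]; y0=np.arctan2(x[1],x[0]); d=np.array(target)-pos
    dy=0 if yaw is None else (yaw-y0+np.pi)%(2*np.pi)-np.pi
    rows=[]; P=pos.copy()
    for i in range(n):
        want=pos+d*(i+1)/n
        sh=(R.T@(want-P)*100).round(2); az=round(-dy/n,3)
        P=P+R@sh/100; R=R@Rn.from_rotvec([0,0,az]).as_matrix()
        rows.append([*map(float,sh),0,0,az,jaw])
    print('from',pos.round(4),'yaw',y0.round(4),'end',P.round(4)); print(json.dumps([rows]))
E
python3 - <<'E'
from plan import *
p=np.load('p.npy'); t=disp(p,[-.105,0,.15])[0]; s=readout.observe(); 
plan(np.array(s['tcp_pos'])+(t+[0,0,.03]-s['tcp_pos'])*.78, 1.283,12,0)
E
```

```text
from [0.1375 0.6097 0.2313] yaw 2.9198 end [0.3902 0.1582 0.1913]
[[[-2.88, -3.21, 0.33, 0, 0, 0.136, 0], [-3.29, -2.78, 0.34, 0, 0, 0.136, 0], [-3.64, -2.32, 0.33, 0, 0, 0.136, 0], [-3.92, -1.8, 0.33, 0, 0, 0.136, 0], [-4.12, -1.25, 0.34, 0, 0, 0.136, 0], [-4.26, -0.69, 0.33, 0, 0, 0.136, 0], [-4.31, -0.09, 0.33, 0, 0, 0.136, 0], [-4.29, 0.48, 0.34, 0, 0, 0.136, 0], [-4.17, 1.07, 0.33, 0, 0, 0.136, 0], [-4.0, 1.62, 0.33, 0, 0, 0.136, 0], [-3.74, 2.14, 0.34, 0, 0, 0.136, 0], [-3.41, 2.64, 0.33, 0, 0, 0.136, 0]]]
```

Request:
{"fn": "jog_arm", "kwargs": {"commands": [[[-2.9,-3.2,0.33,0,0,0.136,0],[-3.3,-2.8,0.33,0,0,0.136,0],[-3.6,-2.3,0.33,0,0,0.136,0],[-3.9,-1.8,0.33,0,0,0.136,0],[-4.1,-1.25,0.33,0,0,0.136,0],[-4.3,-0.7,0.33,0,0,0.136,0],[-4.3,-0.1,0.33,0,0,0.136,0],[-4.3,0.5,0.33,0,0,0.136,0],[-4.2,1.1,0.33,0,0,0.136,0],[-4.0,1.6,0.33,0,0,0.136,0],[-3.7,2.1,0.33,0,0,0.136,0],[-3.4,2.6,0.33,0,0,0.136,0]]]}}

```text
time: 2.35
tcp_pos: [0.3903, 0.1571, 0.192]
tcp_rot: [0.801, 0.598, 0.001, 0.0]
contact_force: [0.3, 0.9, -0.6]
width: 0.003
```

Run:
```python
from plan import *
f=grab_frame('wrist'); im=f['frame'][:,:,::-1].copy(); np.savez('w1.npz',**f)
p=np.load('p.npy')
for a in [[-.105,0,.116],[0,0,.01],[-.06,.04,.075],[-.06,-.04,.075],[-.152,.04,.075],[-.152,-.04,.075]]:
    q=proj(f,disp(p,a))[0]; print(q.round(1))
    if abs(q).max()<2000: cv2.drawMarker(im,tuple(q.round().astype(int).tolist()),(0,0,255),0,10,1)
cv2.imwrite('pics/w1.png',im)
print(place_of('plunger_top','wrist')[:1])
plan(disp(p,[-.105,0,.135])[0],1.283,5,0)
```

```text
[363.6 307.3]
[413.5 251.1]
[397.  246.2]
[385.8 312.8]
[306.  247.2]
[301.8 314.4]
[]
from [0.3916 0.1548 0.1918] yaw 1.2799 end [0.4614 0.0309 0.135 ]
[[[-1.97, 2.05, 1.14, 0, 0, -0.001, 0], [-1.98, 2.04, 1.15, 0, 0, -0.001, 0], [-1.98, 2.04, 1.14, 0, 0, -0.001, 0], [-1.98, 2.04, 1.14, 0, 0, -0.001, 0], [-1.98, 2.04, 1.14, 0, 0, -0.001, 0]]]
```

View pics/w1.png

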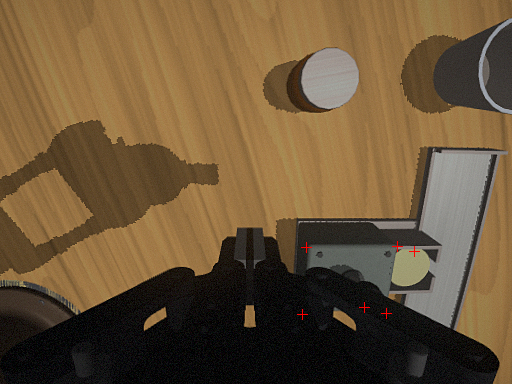

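The wrist view shows the housing top edge running along row 247 between columns 305 and 393. The fitted corners land on it, so the pose is good to a couple of mm.

Request:
{"fn": "jog_arm", "kwargs": {"commands": [[[-2.0,2.0,0.8,0,0,0,0],[-2.0,2.0,1.0,0,0,0,0],[-2.0,2.0,1.2,0,0,0,0],[-2.0,2.0,1.3,0,0,0,0],[-1.9,2.1,1.3,0,0,0,0],[0,0,0,0,0,0,0]]]}}

```text
time: 3.05
tcp_pos: [0.4594, 0.034, 0.1346]
tcp_rot: [0.8, 0.6, -0.001, -0.0]
contact_force: [-0.2, 0.1, 0.5]
width: 0.005
```

Run:
```python
from plan import *
ims=[]
p=np.load('p.npy')
s=readout.observe();print(s['tcp_pos'],s['contact_force'],disp(p,[-.105,0,.116]))
for c,(x,y) in [('scene',(270,170)),('top',(218,205))]:
    f=grab_frame(c); im=f['frame'][:,:,::-1].copy()
    ims.append(cv2.resize(im[y-45:y+55,x-50:x+50],None,fx=4,fy=4,interpolation=cv2.INTER_CUBIC))
cv2.imwrite('pics/a2.png',cv2.hconcat(ims))
```

```text
[0.45938306 0.03404644 0.13459344] [-0.16430618  0.12439773  0.4635998 ] [[0.46143005 0.03081007 0.116     ]]
```

View pics/a2.png

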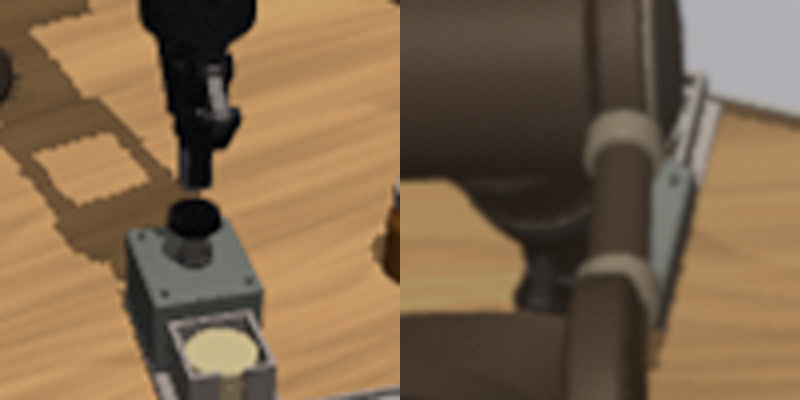

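The shut tips are centred over the knob. Now one press at 30 mm/s.

Request:
{"fn": "jog_arm", "kwargs": {"commands": [[[-0.2,0.2,1.3,0,0,0,0],[0,0,0.3,0,0,0,0],[0,0,0.3,0,0,0,0],[0,0,0.3,0,0,0,0],[0,0,0.3,0,0,0,0],[0,0,0.3,0,0,0,0],[0,0,0.3,0,0,0,0],[0,0,0.3,0,0,0,0],[0,0,0.3,0,0,0,0],[0,0,0.3,0,0,0,0],[0,0,0.3,0,0,0,0],[0,0,0.1,0,0,0,0]]]}}

```text
time: 4.35
tcp_pos: [0.4596, 0.0336, 0.0923]
tcp_rot: [0.8, 0.6, -0.0, -0.001]
contact_force: [-4.4, 0.8, 8.2]
width: 0.001
```

Request:
{"fn": "jog_arm", "kwargs": {"commands": [[[0,0,0.15,0,0,0,0],[0,0,0,0,0,0,0]]]}}

```text
time: 4.55
tcp_pos: [0.4597, 0.0336, 0.092]
tcp_rot: [0.8, 0.6, -0.001, -0.001]
contact_force: [-5.6, 1.2, 15.5]
width: -0.005
```

The force rose to 15.5 N at z = 92 mm, so the plunger is on its stop. Now I let it up smoothly.

Request:
{"fn": "jog_arm", "kwargs": {"commands": [[[0,0,0.1,0,0,0,0],[0,0,-0.3,0,0,0,0],[0,0,-0.3,0,0,0,0],[0,0,-0.4,0,0,0,0],[0,0,-0.4,0,0,0,0],[0,0,-0.4,0,0,0,0],[0,0,-0.4,0,0,0,0],[0,0,-0.5,0,0,0,0],[0,0,-1.0,0,0,0,0],[0,0,-2.0,0,0,0,0],[0,0,-3.0,0,0,0,0],[0,0,-3.0,0,0,0,0]]]}}

```text
time: 5.75
tcp_pos: [0.4601, 0.0325, 0.2071]
tcp_rot: [0.8, 0.6, -0.0, 0.0]
contact_force: [0.2, 0.3, -0.1]
width: -0.001
```

Run:
```python
from plan import *
p=np.load('p.npy')
s=readout.observe();print(s['tcp_pos'],s['contact_force'])
f=grab_frame('scene'); im=f['frame'][:,:,::-1]; np.savez('s3.npz',**f)
cv2.imwrite('pics/s3.png',cv2.resize(im[150:270,190:370],None,fx=4,fy=4,interpolation=cv2.INTER_CUBIC))
c,sn=np.cos(p[2]),np.sin(p[2])
for n,z in [('disc0_center',.015),('plunger_top',.116)]:
  for d in silhouettes(n,'scene')[:3]:
    print(n,'sil',d['confidence'],np.array(d['position'])*[512,384],d['pixels'].sum())
  for d in place_of(n,'scene')[:3]:
    uv=np.array(d['position'])*[512,384]; w=onz(f,uv,z)
    e=w-p[:2]; print(n,d['confidence'],uv,w,'disp',c*e[0]+sn*e[1],-sn*e[0]+c*e[1])
```

```text
[0.46007289 0.03246474 0.2071499 ] [ 0.20829815  0.3073576  -0.06626252]
disc0_center sil 0.49 [282.112  238.6176] 228
disc0_center 0.63 [281.1904 243.3024] [ 0.61431915 -0.02052551] disp 0.05615307343757521 -0.006332700444047096
disc0_center 0.48 [277.1968 234.8928] [ 0.58280241 -0.01242028] disp 0.023628468753931105 -0.007404721752250294
plunger_top sil 0.69 [268.0832 180.7104] 137
plunger_top 0.7 [268.1856 178.0992] [0.4670971  0.02969227] disp -0.09924709901413721 0.0005187040121909063
```

View pics/s3.png

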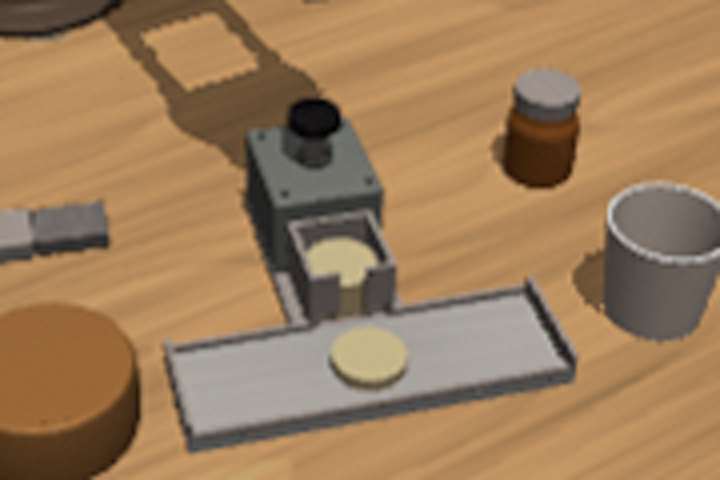

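One disc is out, with its top centre at scene (282.2,238). The stack has dropped and the knob is back up. Next I locate the disc.

Run:
```python
from plan import *
p=np.load('p.npy'); f=dict(np.load('s3.npz'))
c,sn=np.cos(p[2]),np.sin(p[2])
w=onz(f,np.array([282.2,238.2]),.02); e=w-p[:2]; print(w,'disp',c*e[0]+sn*e[1],-sn*e[0]+c*e[1])
im=f['frame'][150:270,190:370,::-1]; im=cv2.resize(im,None,fx=4,fy=4,interpolation=cv2.INTER_CUBIC)
a=np.linspace(0,6.28,40)
for P in [np.c_[w[0]+.025*np.cos(a),w[1]+.025*np.sin(a),a*0+.02], disp(p,[(0,-.126,.01),(.076,-.126,.01),(.076,.126,.01),(0,.126,.01)])]:
    q=((proj(f,P)-[190,150]+.5)*4-.5).round().astype(int); cv2.polylines(im,[q.reshape(-1,1,2)],True,(0,0,255),1)
cv2.imwrite('pics/s3b.png',im[250:,130:620])
print('pushes: start',disp(p,[.04,.065,.06])); plan(disp(p,[.04,.065,.09])[0],np.pi/2+p[2],8,30)
```

```text
[ 0.6041331  -0.01079128] disp 0.043643226004161186 0.00014916222194841754
pushes: start [[0.618849   0.05247282 0.06      ]]
from [0.4599 0.0327 0.2059] yaw 1.2877 end [0.6189 0.0524 0.09  ]
[[[0.79, 1.84, 1.45, 0, 0, 0.0, 30], [0.8, 1.84, 1.45, 0, 0, 0.0, 30], [0.79, 1.83, 1.45, 0, 0, 0.0, 30], [0.79, 1.84, 1.45, 0, 0, 0.0, 30], [0.8, 1.84, 1.44, 0, 0, 0.0, 30], [0.79, 1.84, 1.45, 0, 0, 0.0, 30], [0.79, 1.84, 1.45, 0, 0, 0.0, 30], [0.79, 1.84, 1.45, 0, 0, 0.0, 30]]]
```

View pics/s3b.png

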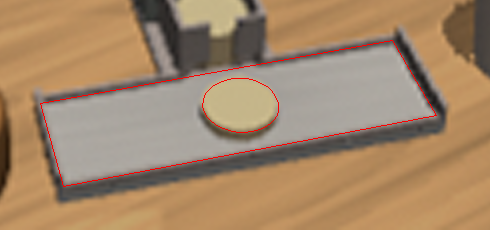

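Request:
{"fn": "jog_arm", "kwargs": {"commands": [[[0.7,1.9,0.8,0,0,0,30],[0.7,1.9,1.0,0,0,0,30],[0.75,1.9,1.4,0,0,0,30],[0.75,1.9,1.6,0,0,0,30],[0.75,1.9,1.6,0,0,0,30],[0.75,1.9,1.6,0,0,0,30],[0.75,1.8,1.7,0,0,0,30],[0.7,1.8,1.8,0,0,0,30],[0,0,0,0,0,0,30]]]}}

```text
time: 6.9
tcp_pos: [0.6189, 0.047, 0.0862]
tcp_rot: [0.8, 0.6, -0.003, -0.002]
contact_force: [-1.3, 0.7, 0.3]
width: 0.3
```

```bash
cat > st.py <<'E'
from plan import *
p=np.load('p.npy'); c,sn=np.cos(p[2]),np.sin(p[2])
n=__import__('sys').argv[1]
s=readout.observe(); t=s['tcp_pos']; e=t[:2]-p[:2]; print('t',s['time'],'tcp disp',c*e[0]+sn*e[1],-sn*e[0]+c*e[1],t[2],'w',s['width'],s['contact_force'].round(1),s['tcp_rot'].round(3))
f=grab_frame('scene'); im=f['frame'][:,:,::-1]; np.savez('s.npz',**f)
cv2.imwrite(f'pics/{n}.png',cv2.resize(im[150:280,170:370],None,fx=4,fy=4,interpolation=cv2.INTER_CUBIC))
if len(__import__('sys').argv)>2: g=grab_frame('wrist'); cv2.imwrite(f'pics/{n}w.png',g['frame'][:,:,::-1])
E
python3 st.py s4 w
```

```text
t 6.9 tcp disp 0.04157645335279823 0.059803915396777194 0.08616450108977333 w 0.3004045423270763 [-1.3  0.7  0.3] [ 0.8    0.6   -0.003 -0.002]
```

View pics/s4.png

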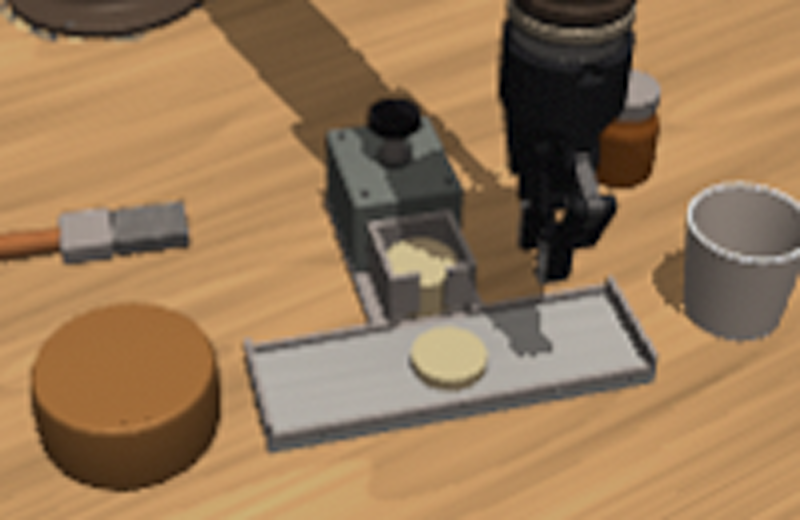

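View pics/s4w.png

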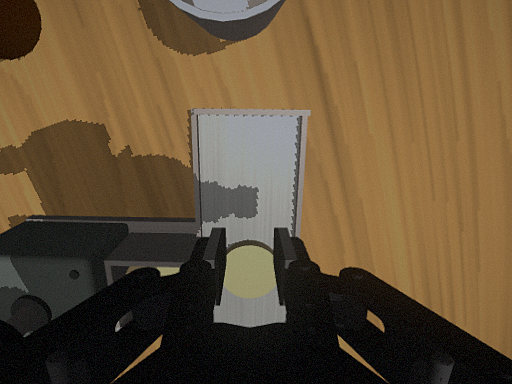

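The fingers line up with the disc: the wrist view shows it at (249,272), midway between the tips at 218 and 285. Now I descend behind it.

Request:
{"fn": "jog_arm", "kwargs": {"commands": [[[0,0.1,2.0,0,0,0,30],[0,0,2.0,0,0,0,30],[0,0,1.8,0,0,0,30],[0,0,0.8,0,0,0,30],[0,0,0.4,0,0,0,30],[0,0,0.3,0,0,0,30],[0,0,0,0,0,0,30]]]}}

```text
time: 7.7
tcp_pos: [0.6219, 0.0469, 0.0188]
tcp_rot: [0.8, 0.6, 0.0, 0.0]
contact_force: [0.9, -0.3, -0.6]
width: 0.302
```

```bash
python3 st.py s5 w
```

```text
t 7.7 tcp disp 0.04450673464997873 0.0604651333562729 0.018820543626052583 w 0.3020717220933177 [ 0.9 -0.3 -0.6] [0.8 0.6 0.  0. ]
```

View pics/s5.png

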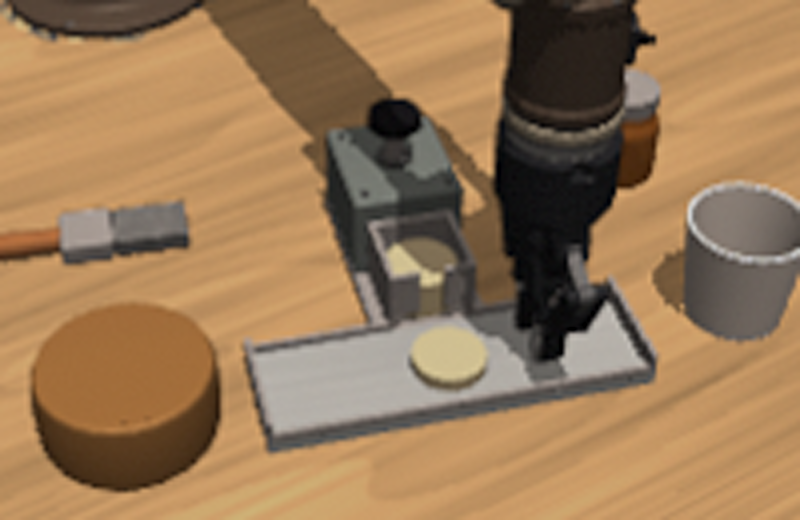

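View pics/s5w.png

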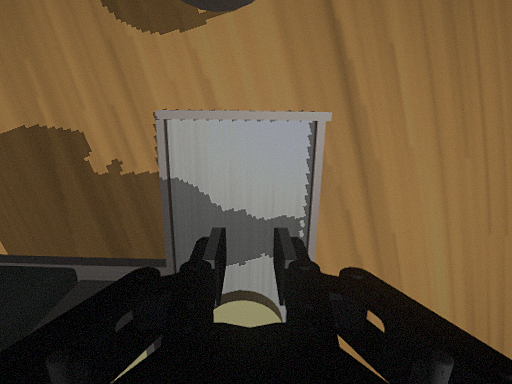

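Request:
{"fn": "jog_arm", "kwargs": {"commands": [[[0,-0.1,0.2,0,0,0,30],[0,0,0.2,0,0,0,30],[0,0,0,0,0,0,30]]]}}

```text
time: 8.1
tcp_pos: [0.6203, 0.0472, 0.0139]
tcp_rot: [0.8, 0.6, -0.0, -0.0]
contact_force: [-0.4, 0.3, 0.5]
width: 0.304
```

Request:
{"fn": "jog_arm", "kwargs": {"commands": [[[0,0,0.1,0,0,0,30],[0,0,0.1,0,0,0,30],[0,0,0,0,0,0,30]]]}}

```text
time: 8.4
tcp_pos: [0.6204, 0.0471, 0.012]
tcp_rot: [0.8, 0.6, -0.0, -0.0]
contact_force: [1.0, 0.4, 0.2]
width: 0.3
```

Request:
{"fn": "jog_arm", "kwargs": {"commands": [[[-0.8,0,0,0,0,0,30],[-0.8,0,0,0,0,0,30],[-0.4,0,0,0,0,0,30],[-0.3,0,0,0,0,0,30],[-0.3,0,0,0,0,0,30],[-0.3,0,0,0,0,0,30],[-0.4,0,0,0,0,0,30],[-0.4,0,0,0,0,0,30],[-0.4,0,0,0,0,0,30],[-0.4,0,0,0,0,0,30],[-0.4,0,0,0,0,0,30],[-0.3,0,0,0,0,0,30]]]}}

```text
time: 9.6
tcp_pos: [0.606, -0.0032, 0.0122]
tcp_rot: [0.8, 0.6, -0.0, 0.0]
contact_force: [0.2, -0.7, -0.1]
width: 0.302
```

```bash
python3 st.py s6
```

```text
t 9.6 tcp disp 0.043271985666629854 0.007996580587430049 0.012188817025211358 w 0.3021181112821369 [ 0.2 -0.7 -0.1] [ 0.8  0.6 -0.   0. ]
```

View pics/s6.png

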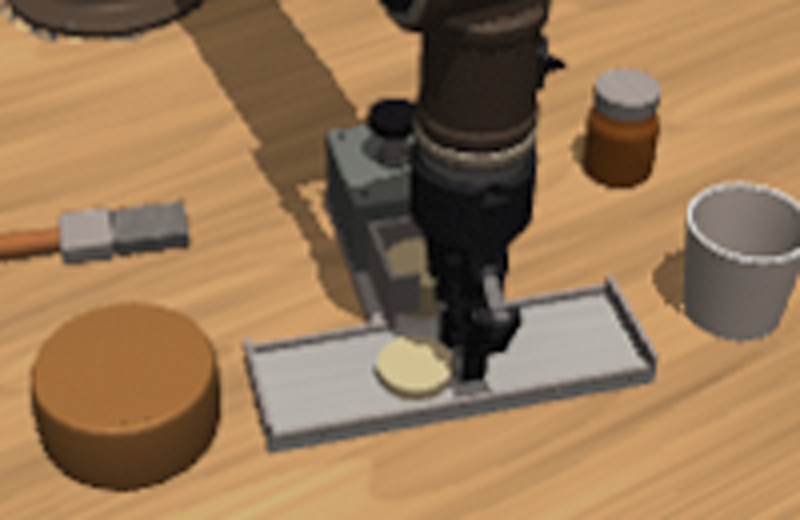

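The disc is moving flat ahead of the tips, now at about crop (415,365).

Request:
{"fn": "jog_arm", "kwargs": {"commands": [[[-0.4,0,0,0,0,0,30],[-0.5,0,0,0,0,0,30],[-0.5,0,0,0,0,0,30],[-0.5,0,0,0,0,0,30],[-0.5,0,0,0,0,0,30],[-0.5,0,0,0,0,0,30],[-0.5,0,0,0,0,0,30],[-0.5,0,0,0,0,0,30],[-0.5,0,0,0,0,0,30],[-0.5,0,0,0,0,0,30],[-0.5,0,0,0,0,0,30],[-0.4,0,0,0,0,0,30]]]}}

```text
time: 10.85
tcp_pos: [0.5898, -0.0589, 0.0122]
tcp_rot: [0.8, 0.6, 0.0, 0.0]
contact_force: [0.0, -0.5, 0.4]
width: 0.298
```

```bash
python3 st.py s7
```

```text
t 10.85 tcp disp 0.04337933270288412 -0.05008912169044442 0.012198761593846901 w 0.297943571964789 [ 0.  -0.5  0.4] [0.8 0.6 0.  0. ]
```

View pics/s7.png

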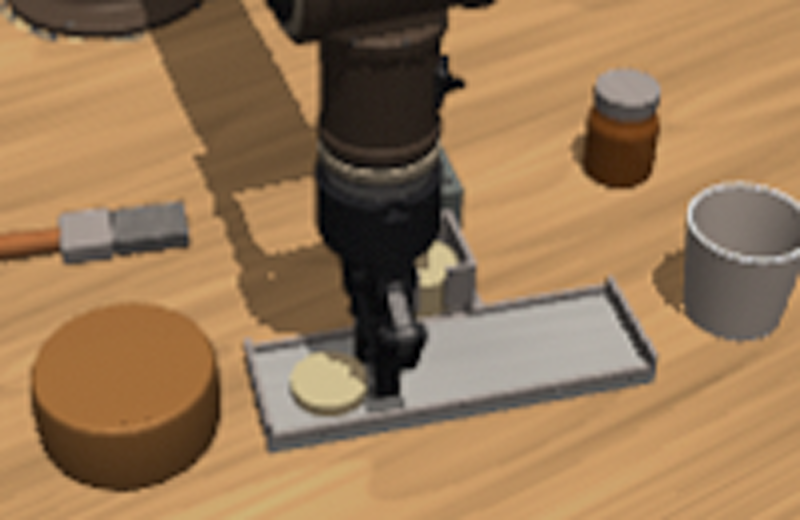

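Request:
{"fn": "jog_arm", "kwargs": {"commands": [[[-0.4,0,0,0,0,0,30],[-0.4,0,0,0,0,0,30],[-0.3,0,0,0,0,0,30],[-0.2,0,0,0,0,0,30],[-0.2,0,0,0,0,0,30],[0,0,0,0,0,0,30]]]}}

```text
time: 11.5
tcp_pos: [0.5856, -0.0731, 0.0122]
tcp_rot: [0.8, 0.6, -0.0, 0.0]
contact_force: [-0.0, 0.1, -0.3]
width: 0.298
```

Request:
{"fn": "jog_arm", "kwargs": {"commands": [[[-0.1,0,0,0,0,0,30],[-0.1,0,0,0,0,0,30]]]}}

```text
time: 11.7
tcp_pos: [0.5852, -0.0747, 0.0122]
tcp_rot: [0.8, 0.6, 0.0, 0.0]
contact_force: [-0.2, -0.3, 0.6]
width: 0.3
```

```bash
python3 st.py s8
```

```text
t 11.7 tcp disp 0.043441183597681635 -0.06654006636646739 0.012204132855553981 w 0.30033003451758694 [-0.2 -0.3  0.6] [0.8 0.6 0.  0. ]
```

View pics/s8.png

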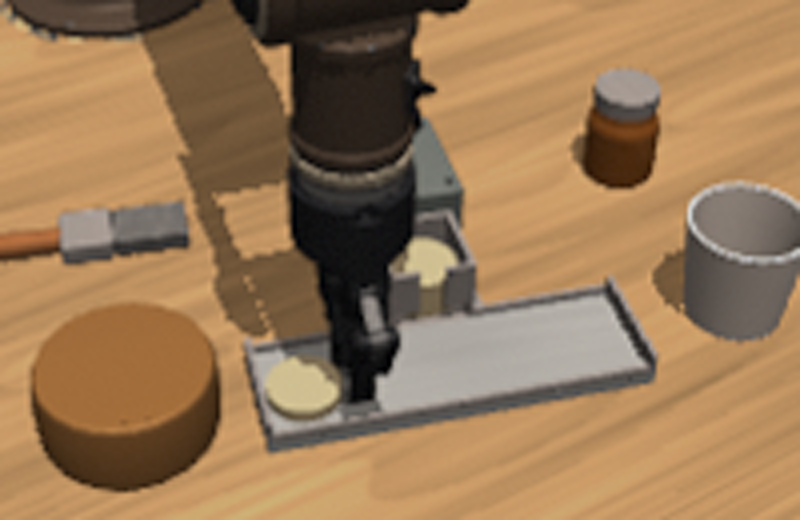

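Request:
{"fn": "jog_arm", "kwargs": {"commands": [[[-0.1,0,0,0,0,0,30],[-0.1,0,0,0,0,0,30],[0,0,0,0,0,0,30]]]}}

```text
time: 12.05
tcp_pos: [0.5846, -0.0768, 0.0122]
tcp_rot: [0.8, 0.6, 0.0, 0.0]
contact_force: [0.5, -0.6, 0.2]
width: 0.304
```

Request:
{"fn": "jog_arm", "kwargs": {"commands": [[[-0.1,0,0,0,0,0,30],[0,0,0,0,0,0,30]]]}}

```text
time: 12.25
tcp_pos: [0.5845, -0.0772, 0.0122]
tcp_rot: [0.8, 0.6, 0.0, -0.0]
contact_force: [0.6, 1.9, 1.0]
width: 0.303
```

```bash
python3 st.py s9
```

```text
t 12.25 tcp disp 0.04344492336825474 -0.06913197894137241 0.012215636177947319 w 0.3029891348120225 [0.6 1.9 1. ] [ 0.8  0.6  0.  -0. ]
```

View pics/s9.png

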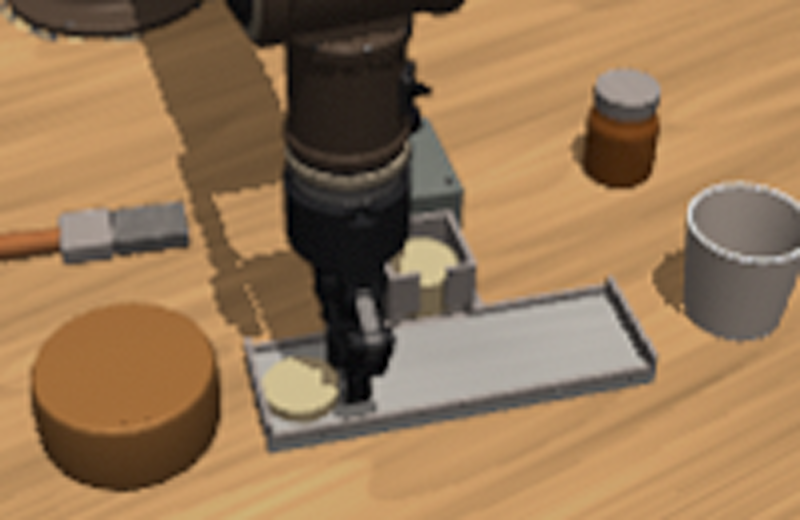

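Request:
{"fn": "jog_arm", "kwargs": {"commands": [[[-0.1,0,0,0,0,0,30],[0,0,0,0,0,0,30]]]}}

```text
time: 12.5
tcp_pos: [0.5845, -0.0776, 0.0123]
tcp_rot: [0.8, 0.6, 0.001, -0.0]
contact_force: [1.5, 5.0, 0.9]
width: 0.308
```

The force along the ledge is rising (1.9 to 5.0 N) while the arm stays put, so the disc is against the stop. I back straight off along the ledge, then lift.

Request:
{"fn": "jog_arm", "kwargs": {"commands": [[[0.1,0,0,0,0,0,30],[0.3,0,0,0,0,0,30],[0.6,0,0,0,0,0,30],[1.0,0,0,0,0,0,30],[1.0,0,0,0,0,0,30],[0,0,-0.8,0,0,0,30],[0,0,-2,0,0,0,30],[0,0,-3,0,0,0,30],[0,0,-4,0,0,0,30],[0,0,-4,0,0,0,30],[0,0,-3,0,0,0,30],[0,0,0,0,0,0,30]]]}}

```text
time: 13.7
tcp_pos: [0.5967, -0.0504, 0.1871]
tcp_rot: [0.8, 0.6, 0.004, 0.005]
contact_force: [1.1, 0.1, 0.7]
width: 0.299
```

```bash
python3 st.py s10
python3 - <<'E'
from plan import *
p=np.load('p.npy'); f=dict(np.load('s.npz')); c,sn=np.cos(p[2]),np.sin(p[2])
g=grab_frame('top'); 
for F,n in [(f,'scene'),(g,'top')]:
    im=cv2.resize(F['frame'][:,:,::-1],None,fx=4,fy=4,interpolation=cv2.INTER_CUBIC)
    a=np.linspace(0,6.28,40)
    for P in [disp(p,np.c_[.0434+.025*np.cos(a),-.101+.025*np.sin(a),a*0+.02]), disp(p,[(0,-.126,.01),(.076,-.126,.01),(.076,.126,.01),(0,.126,.01)])]:
        q=((proj(F,P)+.5)*4-.5).round().astype(int); cv2.polylines(im,[q.reshape(-1,1,2)],True,(0,0,255),1)
    x,y=proj(F,disp(p,[.04,-.06,.01]))[0]*4
    cv2.imwrite(f'pics/e_{n}.png',im[int(y)-200:int(y)+200,int(x)-300:int(x)+300])
E
```

```text
t 13.7 tcp disp 0.047658833228183164 -0.039975792673080796 0.18710513327169093 w 0.29926475201354513 [1.1 0.1 0.7] [0.8   0.6   0.004 0.005]
```

View pics/s10.png

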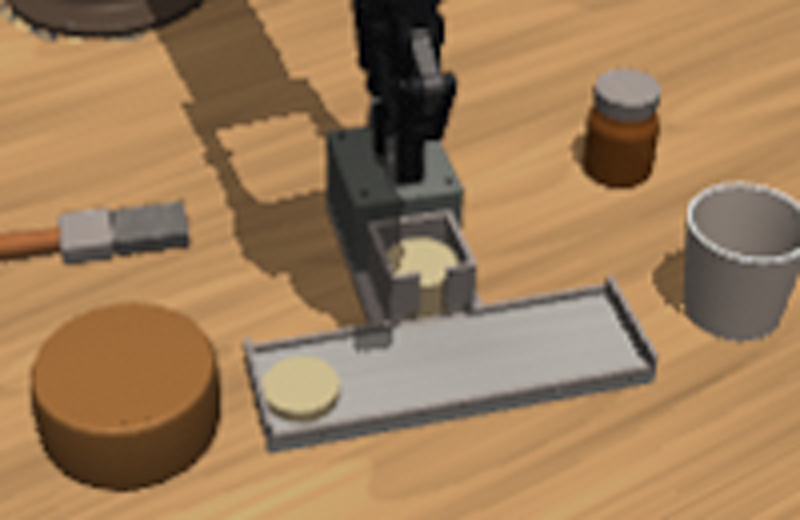

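View pics/e_scene.png

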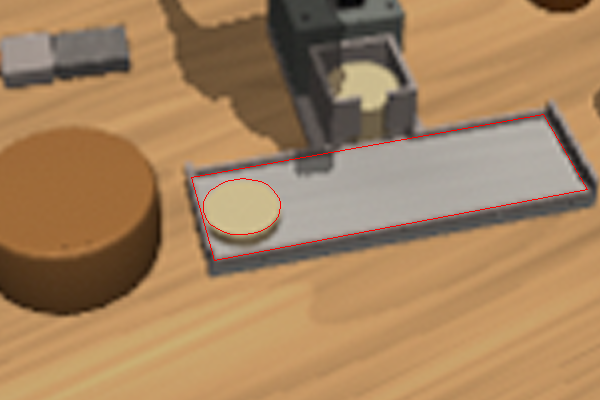

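View pics/e_top.png

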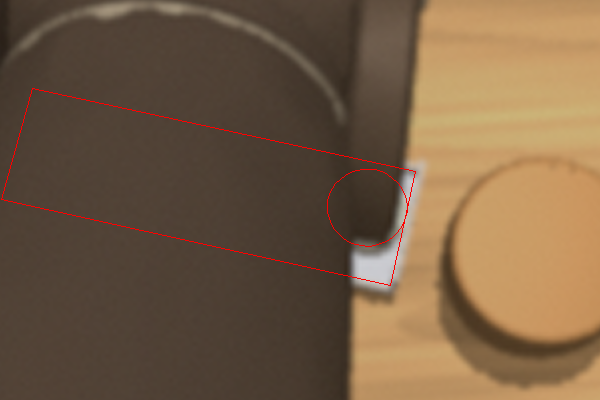

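The disc lies flat where contact with the stop predicts it, with the scene outline at y = -101 mm overlapping it. In the scene view the cheese wheel, brush, jar and mould are where they were. I let the arm settle and then hand in.

Request:
{"fn": "jog_arm", "kwargs": {"commands": [[[0,0,0,0,0,0,30],[0,0,0,0,0,0,30],[0,0,0,0,0,0,30],[0,0,0,0,0,0,30]]]}}

```text
time: 14.2
tcp_pos: [0.5918, -0.0497, 0.179]
tcp_rot: [0.8, 0.6, -0.001, -0.001]
contact_force: [0.2, -1.0, -1.3]
width: 0.298
```

```bash
python3 -c "
from workcell import ticket; print(ticket.hand_in())"
```

```text
the job is handed in; nothing more can be done
None
```

I pressed the plunger to its stop once and let it back up, and one disc came out onto the ledge. I then pushed that disc with the two slightly open fingertips to the -y end, nearer the middle-sized cheese wheel. I handed the job in at about 14.2 s, with the arm clear of everything.

- **Press:** the force reached 15.5 N at 92 mm height. Afterwards the knob was back up and the stack had dropped.
- **Push:** against the end stop the force rose from 1.9 N to 5.0 N while the tool moved less than 1 mm, so the disc was seated.
- **Final position:** after the retreat, the scene camera shows the disc lying flat. Its outline matches the predicted contact position, y = -101 mm, to within about 2 mm.
- **Other things:** the remaining discs were still in the magazine. The cheese wheel, brush, jar and mould looked unmoved in the scene picture.

**Not confirmed:** the arm blocked the top camera's view of the disc at the end, so the final position rests on the scene camera and the force reading alone. The pose fits from the two cameras differed by about 3 mm.

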